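Tip a carton onto its side against a loading plate

TASK

The cardboard carton with the red band stands on end in front of the low blue loading plate. Slide it standing up until its base sits square against the plate's edge, push high on its back so that it tips over that edge onto its side, then slide it lying along the plate until its banded end meets the steel face of the end stop, press it there steadily with about 12 N for a good second, and leave it lying square against the stop in its lane. Never push the carton harder than 25 N, as its walls crush; leave everything else where it is.

Things in the scene. Friction and masses are not known exactly. Their poses are not given: they have to be found in the camera images.
- carton: Loose carton, 100 mm (its x) by 120 mm (its y), 130 mm tall (its z), 0.35 to 0.7 kg, weight central; red band near its top end. Too wide to grasp. Origin at the centre of its underside, z out of its top. It starts upright, 25 to 55 mm short of the plate's yellow-striped edge, +x face looking at that edge within 0.15 rad; push on its -x face. Pushed low it slides; pushed high it tips.
- carton_mid (a point): Centre of the carton, 65 mm from its underside; turns with the carton.
- carton_top (a point): Centre of the carton's top (banded) end, 130 mm from its underside; turns with the carton.
- dock: Fixed blue plate on the bench, 12 mm thick: the stop. Origin on the bench surface; x points from the yellow-striped stop edge (x = -100 mm) to the end stop. The carton's lane is centred on y = 0; the plate spans y = -85 to +215 mm. Pushed high, the carton rolls about its lower front edge, goes over by itself at about 40 degrees and lands with its top end near x = 0.
- fence: End stop: fixed grey upright frame across the lane, 160 mm wide, 60 mm tall. In front of it a rigid steel face, 150 mm wide, is clamped on two rods 8 to 26 mm ahead of the origin (towards the carton); its setting varies and is not measured: feel for it. Origin at the foot of the frame's near side, on the plate's top; x points away from the carton, parallel to the plate's x.
- laid_carton: Bystander: carton with a green band already lying on the plate, 140 x 90 x 80 mm; origin under its centre.
- beaker: Bystander: glass beaker, 80 mm across, 100 mm tall; origin under its centre.
- jar: Bystander: small jar, 44 mm across, 55 mm tall, on the far side of the carton; origin under its centre.
- wrench: Bystander: wrench, 150 mm long, lying on the bench; origin under its middle.
- column: Bystander: standing steel column, 32 mm across, 110 mm tall; origin under its centre.
Not all that is in view belongs to the job. Leave any purple look-alike of the carton alone.

How it is judged:
By the outcome, as a careful person would: the job done as asked, in the order asked, and still so for the second after the job is handed in, with the robot touching nothing.
It also fails if it takes over 72 s, if anything falls off the work surface, if the arm or the gripper's body presses on something with over 40 N, if the wrist force passes 120 N, or if a joint passes its speed limit or range.

ROBOT

A 6-joint arm with a two-finger parallel gripper is mounted at the origin on the work surface. World frame = base frame: x ahead of the robot, y to its left, z up, the work surface at z = 0. Lengths are in m, angles in rad, forces in N, time in s.
With the tool pointing down it reaches from about 0.425 to 0.95 m from the base axis. Payload 14.7 kg.
Tool frame: the origin (TCP) lies on the mounting face of the last link; the fingertips stand 173 mm ahead of it and the grasp point (between the pads) lies 155 mm ahead of it (env.pinch_z is the distance from the TCP to the grasp point, in m); z points along the fingers, y is the line along which they close (so a half turn about z gives the same grasp; the last joint's range is limited). The gripper opens to 85 mm and grips with 20 to 120 N. Pads are 22 mm wide; open, the fingers measure 114 mm over their backs; the gripper's body (76 mm by 85 mm) begins 54 mm behind the grasp point. The pads swing forward as they close: fully open they stand 13 mm farther back than shut.
Start: joints at [-1.249, 0.48, 1.596, -0, 1.065, -0.047], TCP at [0.234, -0.606, 0.405] pointing down, gripper open.
Joint ranges: [-2.75, 2.75], [-0.82, 2.05], [0.23, 2.67], [-1.56, 4.7], [0.09, 2.69], [-2.92, 2.92]. Speed limits (rad/s): [1.89, 1.89, 2.39, 3.01, 3.01, 3.01].

INTERFACE

Orientations are given as [roll, pitch, yaw] about the fixed x, y, z axes, in that order (R = Rz(yaw) Ry(pitch) Rx(roll)).
In Python, from bench import env gives the robot as it stands. Calls block until the motion is done:
- env.move_ptp(position, orientation): joint-space move of the TCP to a pose.
- env.move_straight(position, ori=None, v=0.15, until_force=None): straight line of the TCP; ori=None keeps the orientation; v is the mean speed in m/s. With until_force (N) it stops when the force on the tool has changed by that much, and returns True; else False.
- env.goto_joints(angles): joint-space move.
- env.open_gripper() and env.grasp(): open the fingers fully, or close them until they stop; the grip force is fixed at half the most.
- env.sleep(seconds).
- env.ik(position, orientation): joint angles nearest the present ones, or None.
- env.read_camera(name): name is "side" or "top" or "wrist"; returns a dict with "pixels" (420x560x3 uint8, red, green, blue), "vfov" (degrees; the focal length in pixels is half the picture's height over the tangent of half this angle, whatever the lens; pixels are square), "cx", "cy" (the principal point, pixels), "R" (3x3) and "t" (3): a world point X has camera coordinates R X + t. Camera axes: x right, y down, z forward; pixel columns grow to the right and rows downward; lengths in m; the calibration is good to about 2 mm. The wrist camera is an equidistant fisheye: a pixel r from the principal point sees the ray r / f radians off the axis. A picture is of the moment at which its call begins. There is no depth.
A pose or a line that the arm cannot do raises env.MotionError and nothing moves.
- env.job_done(): hands the job in; it is judged then, once.
Readings, each from a call of its own:
- env.read_clock(): time.
- env.read_joint_positions(): joint angles.
- env.read_joint_velocities(): joint speeds.
- env.read_joint_efforts(): joint torques, N m.
- env.read_ee_pos(): TCP position.
- env.read_ee_rot(): TCP orientation.
- env.read_wrist_force(): force on the tool from outside, world axes, zero at the start.
- env.read_ft_torque(): the same for the moment, N m.
- env.read_opening(): finger opening in m.
- env.read_gripper_force(): force on a finger pad.
Only numpy, scipy, OpenCV 4.12 (cv2) and the standard library are available. Lean on these libraries where they do the work, as an engineer would, in place of code of your own. Each camera call takes 0.05 s, during which the arm holds its last target. There are 200 camera calls.

## Working session

There is one attempt and no reset: what is moved stays moved. The work goes in short steps, each a Python script; the robot and the scene stay as the last script left them, time stands still between calls to the robot, and variables do not carry over. Pictures are saved under pics/ and viewed, at most 10 in all, crops included, and the job is handed in when it is done.

```bash
mkdir -p pics; ls
cat > h.py <<'E'
import numpy as np, cv2
from bench import env
def snap(name,fn):
    c=env.read_camera(name); cv2.imwrite('pics/'+fn,cv2.resize(cv2.cvtColor(c['pixels'],cv2.COLOR_RGB2BGR),(800,600),interpolation=cv2.INTER_CUBIC)); 
    np.savez('cam_'+name+'.npz',**{k:np.array(v) for k,v in c.items()}); return c
def w(name,u,v,z,s=800/560):
    c=np.load('cam_'+name+'.npz'); u/=s; v/=s
    f=210/np.tan(np.radians(c['vfov'])/2); d=c['R'].T@np.array([(u-c['cx'])/f,(v-c['cy'])/f,1]); o=-c['R'].T@c['t']
    return (o+d*(z-o[2])/d[2])
E
python3 - <<'E'
from h import *
for n in('top','side'):
    c=snap(n,n+'1.png'); print(n,c['vfov'],c['R'],c['t'])
print(env.read_clock(),env.read_ee_rot(),env.read_wrist_force())
E
```

```text
pics
top 45.63597219290534 [[ 6.54896220e-04 -9.99945423e-01  1.04269569e-02]
 [-9.92841042e-01 -1.89558299e-03 -1.19428104e-01]
 [ 1.19441351e-01 -1.02740977e-02 -9.92788098e-01]] [-9.68685770e-04  5.51494186e-01  1.31849206e+00]
side 55.44206425029392 [[-0.97704547 -0.21223297  0.01842065]
 [-0.14305733  0.58958952 -0.7949332 ]
 [ 0.15785041 -0.77932109 -0.60641725]] [0.55178208 0.15656316 1.02756941]
0.1 [-3.14052783e+00 -3.35390211e-05  3.68789089e-01] [-0.09946591  0.28754409 -0.20064808]
```

View pics/top1.png

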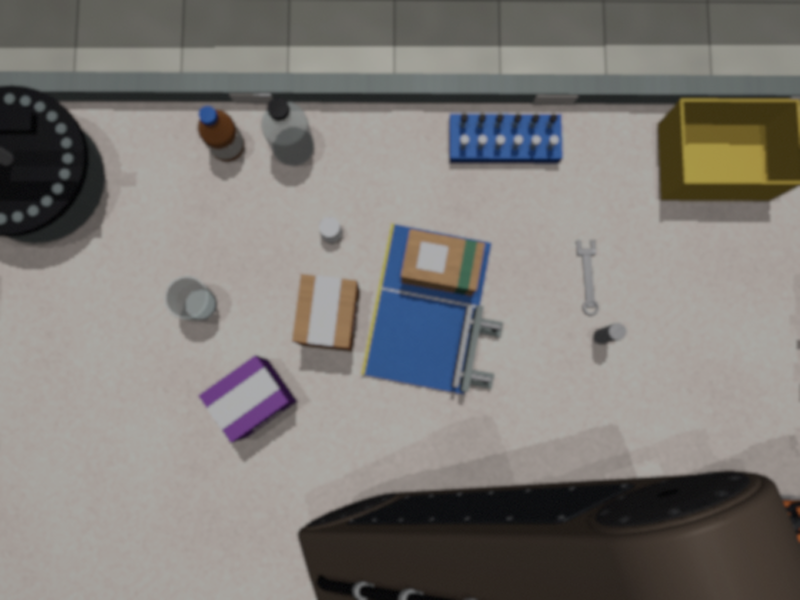

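View pics/side1.png

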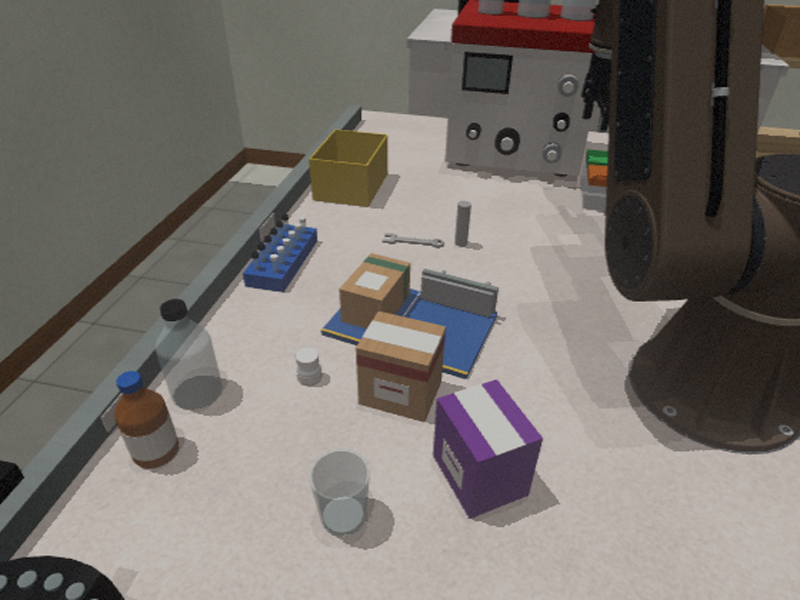

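The brown carton with the red band (top view about 326,312; side view about 400,365) is the target. The purple box (248,398) is the look-alike, and the green-banded box (442,260) is the bystander on the plate. An enlarged crop should confirm this.

Run:
```python
from h import *
c=np.load('cam_top.npz')['pixels'][145:295,190:365]
cv2.imwrite('pics/crop1.png',cv2.resize(cv2.cvtColor(c,cv2.COLOR_RGB2BGR),None,fx=4,fy=4,interpolation=cv2.INTER_CUBIC))
```

```text
(no output)
```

View pics/crop1.png

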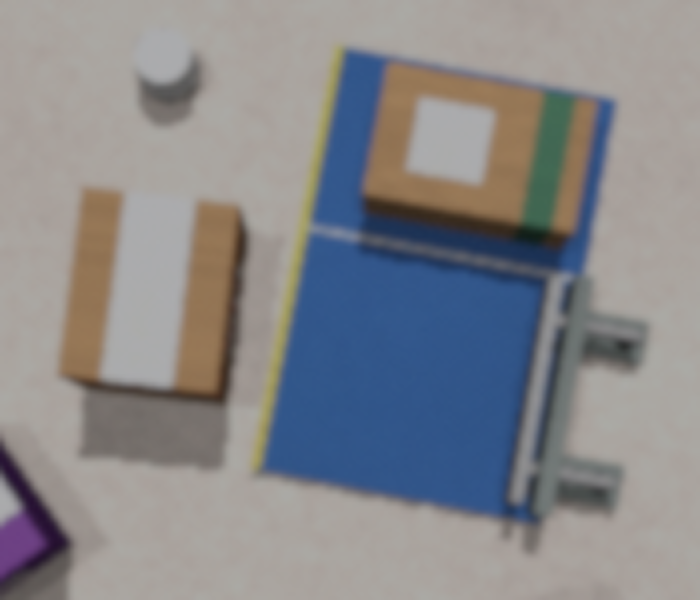

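The crop shows the target carton's top corners at (82,188), (240,207), (220,397) and (62,374). The plate corners are at (338,47), (614,100) and (257,472), and the steel face runs from (553,275) to (513,500).

Run:
```python
from h import *
q=lambda u,v,z: w('top',190+u/4,145+v/4,z,1)
C=np.array([q(*p,.13) for p in[(82,188),(240,207),(220,397),(62,374)]])
print(C.round(4), C.mean(0)); print([np.linalg.norm(C[i]-C[i-1]).round(4) for i in range(4)])
P=np.array([q(*p,.012) for p in[(338,47),(614,100),(257,472),(540,522)]]); print(P.round(4))
e=P[0]-P[2]; print('edge len',np.linalg.norm(e), 'yaw edge', np.arctan2(e[1],e[0])-np.pi/2)
l=C[0]-C[3]; r=C[1]-C[2]; t=C[1]-C[0]; b=C[2]-C[3]
for d in(l,r): print('carton yaw',np.arctan2(d[1],d[0])-np.pi/2)
for d in(t,b,P[1]-P[0],P[3]-P[2]): print('x yaw',np.arctan2(d[1],d[0]))
F=np.array([q(553,275,.072),q(513,500,.072)]);e2=F[0]-F[1];print('face',F,np.arctan2(e2[1],e2[0])-np.pi/2, np.linalg.norm(e2))
yaw=np.arctan2(e[1],e[0])-np.pi/2
R=np.array([[np.cos(yaw),-np.sin(yaw)],[np.sin(yaw),np.cos(yaw)]])
# dock origin: edge x=-.1, y from 215 to -85
O=((P[0]+P[2])/2)[:2]-R@[-.1,.065]
print('O',O,yaw); 
inD=lambda X:(X[:,:2]-O)@R
print('carton in dock',inD(C),inD(C).mean(0)); print('face',inD(F)); print('plate',inD(P))
J=np.array([q(166,57,.055)]); print('jar',J,inD(J)); 
Pu=np.array([w('top',*p,.13) for p in[(200,398),(262,357),(295,400),(232,440)]]); print('purple',inD(Pu))
L=np.array([q(*p,.08) for p in[(385,65),(597,98),(580,235),(365,198)]]); print('laid',inD(L))
```

```text
[[0.6062 0.181  0.13  ]
 [0.5943 0.0813 0.13  ]
 [0.4743 0.0927 0.13  ]
 [0.4885 0.1914 0.13  ]] [0.54079213 0.13658917 0.13      ]
[np.float64(0.1181), np.float64(0.1005), np.float64(0.1205), np.float64(0.0997)]
[[ 0.7268  0.0203  0.012 ]
 [ 0.6897 -0.1721  0.012 ]
 [ 0.4312  0.0746  0.012 ]
 [ 0.3976 -0.1176  0.012 ]]
edge len 0.30052270482209714 yaw edge -1.7526338686509326
carton yaw -1.658765140262715
carton yaw -1.6661085338803152
x yaw -1.689571195323948
x yaw -1.7140556737719712
x yaw -1.7614696324429395
x yaw -1.7439921267646388
face [[ 0.55891192 -0.12200348  0.072     ]
 [ 0.41146304 -0.09444873  0.072     ]] -1.7555420057968467 0.15000146283815052
O [ 0.49701327 -0.03916765] -1.7526338686509326
carton in dock [[-0.23627695  0.0675322 ]
 [-0.13601942  0.07386311]
 [-0.12560249 -0.04622801]
 [-0.22520502 -0.05007241]] [-0.18077597  0.01127372]
face [[ 0.07027655  0.07585792]
 [ 0.06984032 -0.0741429 ]]
plate [[-0.1         0.21526135]
 [ 0.09586718  0.21353067]
 [-0.1        -0.08526135]
 [ 0.09516375 -0.08357476]]
jar [[0.70891121 0.13607586 0.055     ]] [[-0.21067329  0.17671385]]
purple [[-0.36417183 -0.17675832]
 [-0.27351593 -0.08794264]
 [-0.20227734 -0.15037552]
 [-0.29491786 -0.23678116]]
laid [[-0.06380344  0.19254098]
 [ 0.07815821  0.19641205]
 [ 0.08256946  0.10401385]
 [-0.06061802  0.10235043]]
```

```bash
cat >> h.py <<'E'
from scipy.spatial.transform import Rotation as Ro
O=np.array([0.4970,-0.0392]); YAW=-1.752
def ori(tilt,flip=1):
    cy,sy=np.cos(YAW),np.sin(YAW); dx=np.array([cy,sy,0]); dy=np.array([-sy,cy,0])*flip
    z=np.cos(tilt)*np.array([0,0,-1.])+np.sin(tilt)*dx; x=np.cross(dy,z)
    R=np.column_stack([x,dy,z]); return R, Ro.from_matrix(R).as_euler('xyz')
TILT=np.radians(40); FLIP=1; TIP=0.160
def tcp(x,y,z,tilt=None):
    "TCP for the front corner of the open fingertips at dock (x,y,z)"
    R,e=ori(TILT if tilt is None else tilt,FLIP); t=TILT if tilt is None else tilt
    c,s=np.cos(YAW),np.sin(YAW)
    X=x-.011*np.cos(t); Z=z-.011*np.sin(t)
    return np.array([O[0]+c*X-s*y,O[1]+s*X+c*y,Z])-R[:,2]*TIP, e
def dock(p):
    c,s=np.cos(YAW),np.sin(YAW); d=np.array(p)[:2]-O; return np.array([c*d[0]+s*d[1],-s*d[0]+c*d[1]])
def fx():
    f=env.read_wrist_force(); return f[0]*np.cos(YAW)+f[1]*np.sin(YAW)
E
python3 - <<'E'
import h; from h import *
print('beaker',dock(w('top',200,303,.1)))
for F in(1,-1):
  for t in (30,40):
    h.FLIP=F
    for p in[(-.28,.01,.25),(-.28,.01,.035),(-.2,.01,.035),(-.2,.01,.115),(0,.01,.155),(-.06,0,.06)]:
        P,e=tcp(*p,tilt=np.radians(t)); q=env.ik(P,e); print(F,t,p,P.round(3),None if q is None else np.round(q,2))
E
```

```text
beaker [-0.4086285  -0.01225424]
1 30 (-0.28, 0.01, 0.25) [0.573 0.322 0.383] [ 0.58  0.63  1.45 -0.37  1.45  0.88]
1 30 (-0.28, 0.01, 0.035) [0.573 0.322 0.168] [ 0.58  0.88  1.55 -0.42  1.12  1.02]
1 30 (-0.2, 0.01, 0.035) [0.559 0.244 0.168] [ 0.49  0.83  1.7  -0.48  1.01  1.01]
1 30 (-0.2, 0.01, 0.115) [0.559 0.244 0.248] [ 0.49  0.71  1.68 -0.45  1.13  0.94]
1 30 (0, 0.01, 0.155) [0.523 0.047 0.288] [ 0.21  0.54  1.93 -0.59  0.97  0.8 ]
1 30 (-0.06, 0, 0.06) [0.524 0.108 0.193] [ 0.31  0.71  1.92 -0.61  0.87  0.98]
1 40 (-0.28, 0.01, 0.25) [0.577 0.344 0.365] [ 0.62  0.72  1.38 -0.46  1.59  0.93]
1 40 (-0.28, 0.01, 0.035) [0.577 0.344 0.15 ] [ 0.62  0.97  1.45 -0.48  1.3   1.07]
1 40 (-0.2, 0.01, 0.035) [0.563 0.265 0.15 ] [ 0.54  0.91  1.61 -0.55  1.19  1.08]
1 40 (-0.2, 0.01, 0.115) [0.563 0.265 0.23 ] [ 0.54  0.8   1.6  -0.52  1.29  1.02]
1 40 (0, 0.01, 0.155) [0.527 0.068 0.27 ] [ 0.29  0.62  1.89 -0.7   1.1   0.95]
1 40 (-0.06, 0, 0.06) [0.528 0.129 0.175] [ 0.38  0.8   1.86 -0.69  1.03  1.09]
-1 30 (-0.28, 0.01, 0.25) [0.573 0.322 0.383] [ 0.58  0.63  1.45 -0.37  1.45 -2.2
[... 216 characters left out ...]
] [ 0.49  0.71  1.68 -0.45  1.13 -2.2 ]
-1 30 (0, 0.01, 0.155) [0.523 0.047 0.288] [ 0.21  0.54  1.93 -0.59  0.97 -2.34]
-1 30 (-0.06, 0, 0.06) [0.524 0.108 0.193] [ 0.31  0.71  1.92 -0.61  0.87 -2.16]
-1 40 (-0.28, 0.01, 0.25) [0.577 0.344 0.365] [ 0.62  0.72  1.38 -0.46  1.59 -2.22]
-1 40 (-0.28, 0.01, 0.035) [0.577 0.344 0.15 ] [ 0.62  0.97  1.45 -0.48  1.3  -2.07]
-1 40 (-0.2, 0.01, 0.035) [0.563 0.265 0.15 ] [ 0.54  0.91  1.61 -0.55  1.19 -2.06]
-1 40 (-0.2, 0.01, 0.115) [0.563 0.265 0.23 ] [ 0.54  0.8   1.6  -0.52  1.29 -2.12]
-1 40 (0, 0.01, 0.155) [0.527 0.068 0.27 ] [ 0.29  0.62  1.89 -0.7   1.1  -2.2 ]
-1 40 (-0.06, 0, 0.06) [0.528 0.129 0.175] [ 0.38  0.8   1.86 -0.69  1.03 -2.05]
```

```bash
sed -i 's/radians(40)/radians(35)/' h.py
python3 - <<'E'
from h import *
env.move_ptp(*tcp(-.268,.010,.22)); print(env.read_clock(),env.read_opening())
env.move_straight(tcp(-.268,.010,.045)[0],v=.15); print(env.read_clock(),fx(),env.read_wrist_force())
def go(x,y,z,v,f=None):
    r=env.move_straight(tcp(x,y,z)[0],v=v,until_force=f)
    d=dock(env.read_ee_pos())-dock(tcp(0,0,z)[0]); print(r,d.round(4),fx(),env.read_clock())
go(-.235,.010,.045,.04,10)
go(-.212,.007,.045,.03,12)
go(-.190,.005,.045,.015,7)
snap('top','top2.png')
c=np.load('cam_top.npz')['pixels'][130:300,170:370]
cv2.imwrite('pics/crop2.png',cv2.resize(cv2.cvtColor(c,cv2.COLOR_RGB2BGR),None,fx=3,fy=3,interpolation=cv2.INTER_CUBIC))
E
```

```text
3.25 0.08546523710820628
4.5667 -0.6955937784328335 [ 0.18378725  0.67349969 -0.04911014]
False [-0.2351  0.01  ] -0.6063698244092092 5.5417
False [-0.212  0.007] -0.02710790965655774 6.4667
True [-0.2049  0.0067] -3.5450074540972776 7.175
```

View pics/crop2.png

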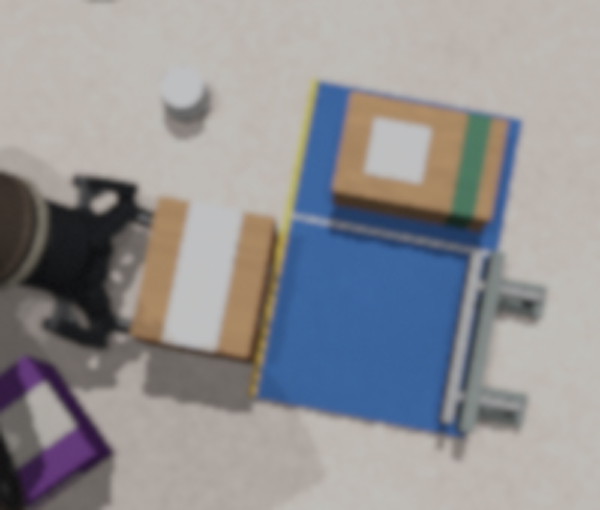

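The carton is now squared to the edge, with its top corners at (158,198), (277,217), (252,358) and (134,336). The purple box is untouched.

Run:
```python
from h import *
for p in[(158,198),(277,217),(252,358),(134,336)]: print(dock(w('top',170+p[0]/3,130+p[1]/3,.13,1)).round(4))
def go(x,y,z,v,f=None):
    r=env.move_straight(tcp(x,y,z)[0],v=v,until_force=f)
    d=dock(env.read_ee_pos())-dock(tcp(0,0,z)[0]); print(r,d.round(4),fx(),env.read_clock())
print(env.read_ee_pos(),fx())
go(-.190,.004,.045,.01,6)
print(fx(),env.read_wrist_force())
```

```text
[-0.2041  0.0633]
[-0.1028  0.0656]
[-0.1012 -0.0545]
[-0.2011 -0.0544]
[0.55860835 0.2603044  0.1697042 ] -3.567971042762458
True [-0.2049  0.0065] -2.8475819687061525 7.6083
-2.8475819687061525 [0.82275842 2.74423976 2.32382679]
```

Run:
```python
from h import *
x=-.2045
for i in range(8):
    r=env.move_straight(tcp(x,.0065,.045)[0],v=.01,until_force=9)
    d=dock(env.read_ee_pos())-dock(tcp(0,0,.045)[0]); f=fx(); print(r,d.round(4),round(f,2),round(env.read_clock(),2))
    if f<-9 or r: break
    x+=.0007
```

```text
False [-0.2047  0.0064] -5.1 7.86
False [-0.2044  0.0066] -8.13 8.11
False [-0.2041  0.0067] -12.2 8.36
```

Run:
```python
from h import *
env.move_straight(tcp(-.225,.0055,.045)[0],v=.06)
env.move_straight(tcp(-.225,.0055,.115)[0],v=.12)
env.move_straight(tcp(-.207,.0055,.115)[0],v=.04,until_force=8)
h=.115
for a in np.radians([5,10,15,20,25,30,34,38,41,44]):
    r=env.move_straight(tcp(-.104-.1*np.cos(a)+h*np.sin(a),.0055,.1*np.sin(a)+h*np.cos(a))[0],v=.05,until_force=14)
    print(round(np.degrees(a)),r,round(fx(),2),round(env.read_clock(),2))
    if r: break
env.sleep(.8)
snap('side','side2.png'); print(fx())
```

```text
5 False -2.8 10.68
10 False -2.92 11.09
15 False -1.68 11.51
20 False -0.5 11.93
25 False -0.75 12.34
30 False -1.3 12.76
34 False 1.07 13.12
38 False -0.1 13.49
41 False -0.04 13.8
44 False 0.4 14.11
0.3226779994544738
```

View pics/side2.png

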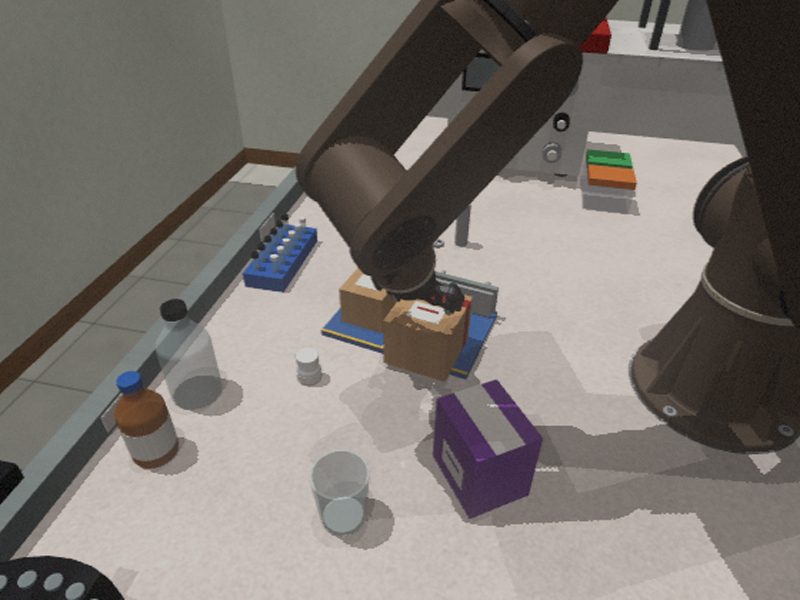

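The carton has tipped onto the plate, with its base end facing the camera at about (425,340). I'll back off up and rearward, then measure where it lies.

Run:
```python
from h import *
env.move_straight(tcp(-.03,.0055,.20)[0],v=.15)
env.move_straight(tcp(-.20,.003,.20)[0],v=.2)
print(env.read_clock(),fx())
snap('top','top3.png')
c=np.load('cam_top.npz')['pixels'][140:290,190:365]
cv2.imwrite('pics/crop3.png',cv2.resize(cv2.cvtColor(c,cv2.COLOR_RGB2BGR),None,fx=4,fy=4,interpolation=cv2.INTER_CUBIC))
```

```text
16.65 0.09647921311863819
```

View pics/crop3.png

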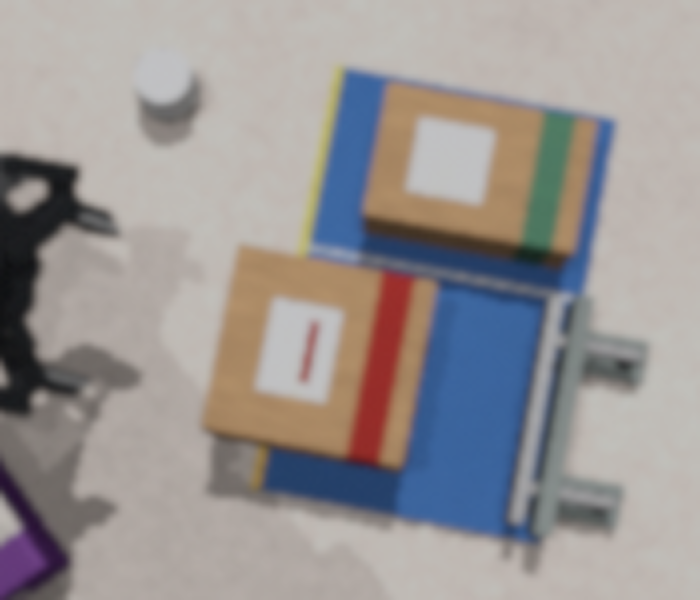

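The carton is lying with its top-face corners at (238,246), (437,283), (403,469) and (205,429), red band towards the stop.

Run:
```python
from h import *
C=np.array([dock(w('top',190+u/4,140+v/4,.112,1)) for u,v in[(238,246),(437,283),(403,469),(205,429)]]); print(C.round(4),C.mean(0))
def go(x,y,z,v,f=None):
    r=env.move_straight(tcp(x,y,z)[0],v=v,until_force=f)
    d=dock(env.read_ee_pos())-dock(tcp(0,0,z)[0]); print(r,d.round(4),round(fx(),2),round(env.read_clock(),2)); return r
y0=C[[0,3],1].mean(); x0=C[[0,3],0].min()
go(x0-.035,y0,.20,.15); go(x0-.035,y0,.055,.15); go(x0-.008,y0,.055,.05,8)
go(x0+.03,y0-.6*C[:,1].mean(),.055,.03,12)
```

```text
[[-0.1364  0.0644]
 [-0.0071  0.0641]
 [-0.0073 -0.0565]
 [-0.1349 -0.0543]] [-0.07141808  0.00441784]
False [-0.17    0.0052] 0.83 17.04
False [-0.1717  0.0053] -1.08 18.16
False [-0.1444  0.0052] -0.24 18.85
False [-0.1065  0.0024] 0.39 20.27
```

Run:
```python
from h import *
def go(x,y,z,v,f=None):
    r=env.move_straight(tcp(x,y,z)[0],v=v,until_force=f)
    d=dock(env.read_ee_pos())-dock(tcp(0,0,z)[0]); print(r,d.round(4),round(fx(),2),round(env.read_clock(),2)); return r
if not go(-.085,.001,.055,.03,10): go(-.045,.0,.055,.012,7)
env.sleep(.2); print(fx())
snap('top','top4.png')
c=np.load('cam_top.npz')['pixels'][140:290,190:365]
cv2.imwrite('pics/crop4.png',cv2.resize(cv2.cvtColor(c,cv2.COLOR_RGB2BGR),None,fx=4,fy=4,interpolation=cv2.INTER_CUBIC))
```

```text
False [-0.0849  0.001 ] 0.22 21.13
True [-0.0616  0.0007] -3.39 23.06
-3.099924421144822
```

View pics/crop4.png

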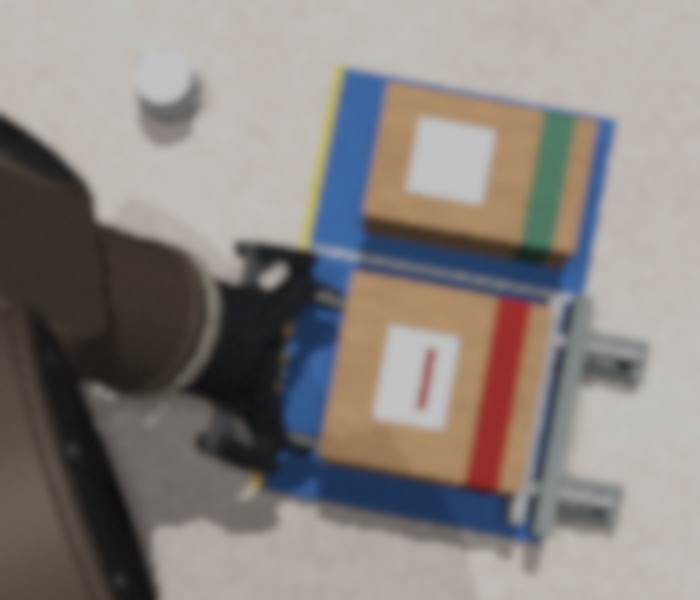

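The banded end has met the steel face (about 550,300 to 518,495) and the carton sits square. Now I press to 12 N and hold it there by servoing.

Run:
```python
from h import *
x=dock(env.read_ee_pos())[0]-dock(tcp(0,0,.055)[0])[0]; y=.0007
def F():
    s=[]
    for _ in range(4): s.append(-fx()); env.sleep(.01)
    return np.mean(s)
L=[];f=F();x+=.0003; held=None
for i in range(60):
    x+=float(np.clip((12-f)*.00012,-.0005,.0004))
    env.move_straight(tcp(x,y,.055)[0],v=.01); f=F(); t=env.read_clock(); L.append((round(t,2),round(x,5),round(f,1)))
    if f>20: break
    if 11<f<13.2 and held is None: held=t
    if held and t-held>2.2: break
print(L)
```

```text
[(23.62, np.float64(-0.06093), np.float64(6.9)), (23.91, np.float64(-0.06053), np.float64(10.1)), (24.19, np.float64(-0.0603), np.float64(11.4)), (24.48, np.float64(-0.06023), np.float64(11.5)), (24.76, np.float64(-0.06017), np.float64(12.5)), (25.04, np.float64(-0.06023), np.float64(11.2)), (25.32, np.float64(-0.06014), np.float64(12.2)), (25.61, np.float64(-0.06017), np.float64(11.7)), (25.89, np.float64(-0.06013), np.float64(12.5)), (26.18, np.float64(-0.06019), np.float64(12.3)), (26.46, np.float64(-0.06023), np.float64(11.7))]
```

Pressed at 11.2–12.5 N for over 2 s. Now I retreat and check.

Run:
```python
from h import *
env.move_straight(tcp(-.10,.0007,.055)[0],v=.04)
env.move_straight(tcp(-.15,.0007,.07)[0],v=.1)
env.move_straight(tcp(-.20,.0007,.25)[0],v=.2)
env.sleep(.3)
print(env.read_clock(),fx()); snap('top','top5.png')
```

```text
29.6583 -0.701870032003447
```

View pics/top5.png

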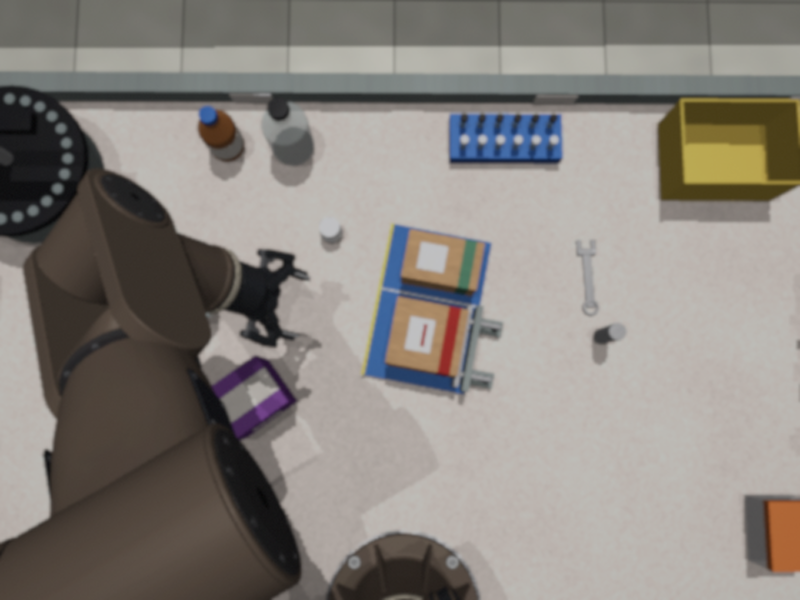

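The carton lies square against the steel face at (427,338) in its lane. The jar, the other cartons, the wrench and the column are where they started, and the robot is clear.

```bash
python3 -c "
from bench import env
print(env.job_done())"
```

```text
the job is handed in; nothing more can be done
None
```

I handed the job in at about 30 s: the carton was slid square to the plate edge, tipped onto its side, pushed to the steel face and pressed at about 12 N for over 2 s, then left lying square in its lane; the beaker was hidden behind the arm in the last picture, so I could not confirm it had not moved.

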